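Pack the porcelain cup and clamp the box shut

ROBOT

A 6-joint arm with a two-finger parallel gripper is mounted at the origin on the work surface. World frame = base frame: x ahead of the robot, y to its left, z up, the work surface at z = 0. Lengths are in m, angles in degrees, forces in N, time in s.
With the tool pointing down it reaches from about 0.4 to 0.825 m from the base axis. Payload 7 kg.
Tool frame: the origin (TCP) lies midway between the tips of the shut fingers; the grasp point (between the pads) lies 19 mm behind it; z points along the fingers, y is the line along which they close (so a half turn about z gives the same grasp; the last joint's range is limited). The gripper opens to 88 mm and grips with 3 to 60 N. Pads are 19 mm wide; open, the fingers measure 130 mm over their backs; the gripper's body (78 mm by 193 mm) begins 47 mm behind the grasp point.
Start: joints at [-60.04, 20.546, 0.682, 0, -70.136, -16.507], TCP at [0.157, -0.656, 0.227] pointing down, gripper open.
Joint ranges: [-176.03, 176.03], [-82.01, 121.73], [-58.28, 71.71], [-173.87, 95.51], [-174.79, -0.11], [-173.66, 173.66]. Speed limits (degrees/s): [136.94, 136.94, 172.46, 180, 180, 180].

INTERFACE

Orientations are given as [roll, pitch, yaw] about the fixed x, y, z axes, in that order (R = Rz(yaw) Ry(pitch) Rx(roll)).
In Python, from plant import r, eyes, workorder gives the robot as it stands.
- The arm moves only by the tool step_arm, never from a script. Its argument "plan" is a list of rows, each a list of 5 numbers: the shift along the tool's x, y, z each as a share of 25 cm, from -1 to 1, then the turn about the tool's z as a share of 60 degrees, from -1 to 1, then the finger opening in mm, from 0 to 87.6. In form: [[x, y, z, turn, jaw], ...]. A call has 1 to 12 rows; each row is the pose to reach, as a shift and turn from the pose commanded when the call began, along the tool's axes at that moment; what a row does not reach only later rows make up. A row lasts 1/12 s, in which the tool goes at most 41.7 mm and 7.16 degrees, less where a joint would pass 70% of its speed; a pose out of reach is approached as far as the arm can. A call with a number of a shift or a turn outside -1 to 1 is refused whole. A call with a gripper value outside its range is refused whole. The fingers move at their own pace and stop on an object; "newtons" is the grip in N (left out, the last holds). Time passes only in rows, so rows that repeat a pose let the fingers close. It gives the time, the measured TCP pose, the force, the opening and the grip force at its end, in the units of the state.
- r.get_state(): the state, without advancing time (a new reading comes with each control period).
- eyes.capture(name): name is "scene" or "top" or "wrist"; returns the picture (400x640x3 uint8, red, green, blue); there is no depth.
- eyes.camera_model(name): a dict with "fov_y" (degrees; the focal length in pixels is half the picture's height over the tangent of half this angle, whatever the lens; pixels are square), "cx", "cy" (the principal point, pixels), "world_to_cam" (4x4, takes a point from world to camera coordinates); the wrist camera has in their place "hand_eye" (4x4, takes a point from camera to tool coordinates, whose origin is the TCP and whose axes are the flange's). Camera axes: x right, y up, looking along -z (the intrinsics and any distortion apply to the point x, -y, -z); pixel columns grow to the right and rows downward; lengths in m; the calibration is good to about 2 mm. A picture is of the moment at which its call begins: read the wrist's pose just before it. camera_model takes no time and is no camera call.
- workorder.close_job(): hands the job in; it is judged then, once.
The state is a dict: "time_s": time; "joints": joint angles; "qd": joint speeds; "joint_torque": joint torques, N m; "tcp_pos": TCP position; "eef_rot": TCP orientation; "contact_force": force on the tool from outside, world axes, zero at the start; "moment": the same for the moment, N m; "gripper_width": finger opening in m; "gripper_force": force on a finger pad.
Only numpy, scipy, OpenCV 4.12 (cv2) and the standard library are available. Lean on these libraries where they do the work, as an engineer would, in place of code of your own. Each camera call takes 0.05 s, during which the arm holds its last target. There are 200 camera calls.

TASK

Pack the small handleless tea cup: set it down upright inside the cork ring on the floor of the wooden box, then put the loose wooden lid squarely on the box so that it sits fully home, and then swing the brass clamp arm over until its rubber pad lies on the lid. Set the cup and the lid down without dropping them, and leave the mug, the bowl and the teapot where they are.

Things in the scene. Friction and masses are not known exactly. Their poses are not given: they have to be found in the camera images.
- cup_center (a point): White porcelain tea cup without a handle, loose, about 120 g, upright on the bench: 60 mm tall, foot 44 mm in diameter (lowest 9 mm), flaring to 56 mm at 20 mm height, then nearly straight to 58 mm at the rim; open top, wall 4 mm. This point is on its axis half-way up, 30 mm above its underside; z is up.
- lid_grip (a point): Loose wooden lid, about 220 g, right way up on the bench: plate 122 (x) by 174 (y) by 10 mm; under it a plug 102 x 154 x 6 mm (3 mm play on each side in the box's mouth); on top an upright handle bar 14 mm thick (x), 70 long (y), 30 high. This point: centre of the bar, 25 mm above the plate's underside (which rests on the box's rim when seated), 31 mm above the plug's underside.
- box: Open wooden box fixed to the bench: outside 124 (its x) by 176 (its y) by 85 mm high, walls and floor 8 mm, inside 108 x 160 mm, 77 mm deep. Origin: centre of its underside, on the bench. Its front (-x, towards the robot) carries a brass bracket with the clamp, reaching 94 mm in front of the origin, 40 mm wide and up to 119 mm above the bench.
- box_nest (a point): Centre of the box's inner floor, 8 mm above the bench, where a flat cork ring (54 mm inside and 72 mm outside diameter, 8 mm high) is glued; the cup's foot stands on the floor within it. Axes as the box.
- box_rim (a point): Centre of the box's mouth, level with the top of its walls, 85 mm above the bench. Axes as the box.
- clamp_pivot (a point): Pivot of the brass clamp arm, between two cheeks on the front of the box, 84 mm in front of (-x) the box's centre and 109 mm above the bench; the pivot line is the box's y. Axes as the box.
- clamp_tip (a point): Free end of the clamp arm, 57 mm from the pivot. The arm is a flat brass bar 16 mm wide and 8 mm thick, with a rubber pad (16 mm diameter, 10 mm high) on its inner face 42 mm from the pivot. Its own x points outward along the arm.
- clamp (a joint): Angle of the clamp arm in rad: 0 = closed, level, pointing to the box's +x, pad on the seated lid; pi/2 = upright; more = leaning back to the box's -x, away from the box (starts at 1.75 to 2.15; stop at 2.3). Friction holds it where it is left; about 2 N at its tip moves it, no spring. Without a lid it goes down to -0.15.
- mug: Bystander: white mug with a handle, 76 mm in diameter, 80 mm tall. Origin: centre of its underside.
- bowl: Bystander: white bowl, 104 mm in diameter at the rim, 50 mm tall. Origin: centre of its underside.
- teapot: Bystander: white lidded teapot, body 110 mm in diameter, 103 mm tall; the spout's tip is about 90 mm to its +x, the handle reaches 83 mm to its -x. Origin: centre of its underside.
Things that resemble listed ones, but are neither listed nor needed, are in the scene too. Leave any blue or turquoise look-alike of the part that bears cup_center alone.

How it is judged (in metres and radians):
On the way, in this order (a step that is already met when the one before it is completed fails the run):
1. the cup stands upright in the cork ring, on the box's floor (horizontal distance between cup_center and box_nest below 0.01 m and z of cup_center in the frame of box_nest below 0.034 m and angle between cup_center's own z axis and vertical below 0.08 rad and linear speed of cup below 0.03 m/s), for 0.2 s.
2. the lid sits squarely and fully home on the box (horizontal distance between lid_grip and box_rim below 0.008 m and z of lid_grip in the frame of box_rim below 0.0275 m and angle between lid_grip's own z axis and vertical below 0.03 rad and angle between the x axis of lid_grip and the x axis of box, either way round below 0.08 rad), for 0.2 s.
3. the clamp arm is down with its pad on the lid (value of joint clamp below 0.08 rad), for 0.2 s.
At the end, for the whole second after the job is handed in: Cup upright (0.08 rad) on the floor in the cork ring (10 mm of centre, at most 4 mm raised); lid centred on the box within 8 mm, square within 0.08 rad, level within 0.03 rad, down within 2.5 mm; clamp joint between -0.06 and 0.08 rad; cup and lid at rest (all of step 1 and all of step 2 and value of joint clamp between -0.06 and 0.08 rad and linear speed of lid below 0.03 m/s); the robot touches nothing.
It fails at once if the mug, the bowl or the teapot is pushed more than 30 mm or tipped (distance of any of mug, bowl, teapot from where it was at the start of the episode above 0.03 m or angle between any of mug, bowl, teapot's own z axis and vertical above 0.4 rad).
It fails at once if the cup is dropped into the box (faster than 0.5 m/s within it) (linear speed of cup above 0.5 m/s and horizontal distance between cup_center and box_nest below 0.05 m and z of cup_center in the frame of box_nest below 0.06 m).
It fails at once if the lid is dropped onto the box (faster than 0.5 m/s just above its seat) (linear speed of lid above 0.5 m/s and horizontal distance between lid_grip and box_rim below 0.05 m and z of lid_grip in the frame of box_rim below 0.045 m).
It also fails if it takes over 67 s, if anything falls off the work surface, if the arm or the gripper's body presses on something with over 40 N, if the wrist force passes 120 N, or if a joint passes its speed limit or range.

## Working session

There is one attempt and no reset: what is moved stays moved. The work goes in short steps, Python scripts to look and compute and a tool call to move; the robot and the scene stay as the last step left them, time stands still between calls to the robot, and variables do not carry over. Pictures are saved under pics/ and viewed, at most 10 in all, crops included, and the job is handed in when it is done.

Besides the shell and the picture viewer there is one more tool, called after ">>>" as name(argument=value, ...), one argument or row to a line, values as JSON. step_arm: Moves the arm, as the interface text tells. Its arguments: {"type":"object","properties":{"plan":{"type":"array"},"newtons":{"type":"number"}},"required":["plan"]}

```bash
mkdir -p pics; ls; python3 - <<'E'
from plant import r, eyes, workorder
import cv2
print(r.get_state())
for n in ("scene","top","wrist"):
    print(n,eyes.camera_model(n))
    cv2.imwrite(f"pics/{n}0.png",eyes.capture(n)[:,:,::-1])
E
```

```text
pics
{'time_s': 0.0, 'joints': array([-6.00398684e+01,  2.05903591e+01,  6.33572177e-01, -1.87979547e-02,
       -7.01345506e+01, -1.65063332e+01]), 'qd': array([-0.0588114 , -0.01573146, -0.01050454, -0.0948856 , -0.07592263,
        0.0231539 ]), 'joint_torque': array([ 8.39077416e-05, -5.82723105e+01,  2.93053025e+01,  6.99721992e+00,
        6.92199043e-03, -2.03359104e-04]), 'tcp_pos': array([ 0.15689592, -0.65601831,  0.22563745]), 'eef_rot': array([ 1.79907406e+02, -9.01021942e-03, -1.66552596e+02]), 'contact_force': array([-0.24913568, -0.63571701,  0.34606573]), 'moment': array([-0.00812096, -0.04009677, -0.01109193]), 'gripper_force': 0.0, 'gripper_width': 0.08747451999271252}
scene {'fov_y': 44.72343952886716, 'cx': 326.9622956287634, 'cy': 202.1234140250336, 'world_to_cam': array([[-0.7921893 ,  0.61008525,  0.01523481,  0.50268123],
       [-0.39179283, -0.52756186,  0.75377507,  0.13082463],
       [ 0.46790435,  0.59116366,  0.65695589, -1.71302859],
       [ 0.        ,  0.        ,  0.        ,  1.        ]])}
top {'fov_y': 47.28475817898095, 'cx': 314.8953171214061, 'cy': 201.81684213394988, 'world_to_cam': array([[ 0.00914817, -0.99991104,  0.00970658, -0.08722008],
       [ 0.99106211,  0.01035829,  0.13299853, -0.57897405],
       [-0.13308724,  0.00840313,  0.9910687 , -1.26127861],
       [ 0.        ,  0.        ,  0.        ,  1.        ]])}
wrist {'fov_y': 70.38815688762726, 'cx': 320.5341069653737, 'cy': 197.410937819056, 'hand_eye': array([[-9.85228561e-05,  9.62216126e-01,  2.72286830e-01,
         7.41802439e-02],
       [ 9.99999779e-01,  2.73626825e-04, -6.05116704e-04,
        -1.31810685e-03],
       [-6.56758031e-04,  2.72286710e-01, -9.62215940e-01,
        -1.58397365e-01],
       [ 0.00000000e+00,  0.00000000e+00,  0.00000000e+00,
         1.00000000e+00]])}
```

View pics/top0.png

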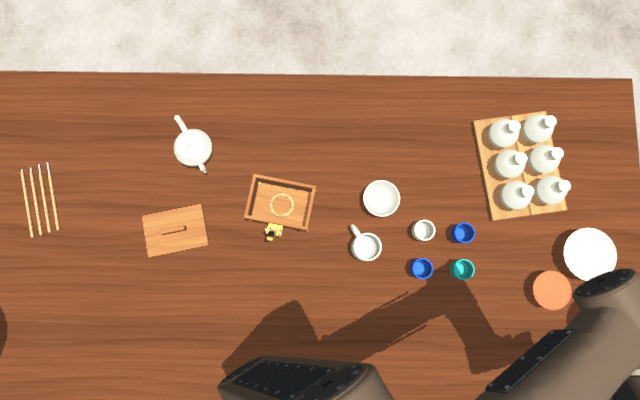

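View pics/scene0.png

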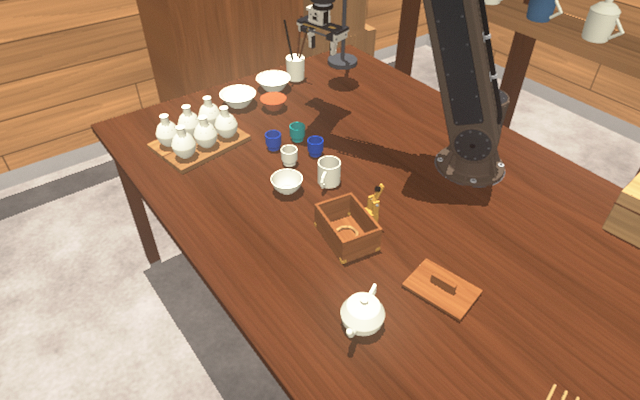

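Top view: the white cup without a handle is at (424,231). Its look-alikes are blue at (463,233) and (422,268), teal at (463,269), and the mug with a handle at (366,247). Only (424,231) fits. The box is at (281,203), the lid at (175,231), and the clamp at (273,231). I'll confirm in one enlarged crop.

```bash
cat > h.py <<'E'
import numpy as np, cv2
from scipy.spatial.transform import Rotation as R
from plant import r, eyes, workorder
def K(m): return 200/np.tan(np.radians(m["fov_y"]/2)), m["cx"], m["cy"]
def ray(name,u,v,st=None):
    m=eyes.camera_model(name); f,cx,cy=K(m)
    d=np.array([(u-cx)/f,-(v-cy)/f,-1.])
    if name=="wrist":
        T=np.eye(4); T[:3,:3]=R.from_euler("xyz",st["eef_rot"],degrees=True).as_matrix(); T[:3,3]=st["tcp_pos"]
        C=T@m["hand_eye"]
    else: C=np.linalg.inv(m["world_to_cam"])
    return C[:3,3], C[:3,:3]@d
def at(name,u,v,z,st=None):
    o,d=ray(name,u,v,st); return (o+d*(z-o[2])/d[2])
def move(p,yaw,st=None):
    """target TCP p, yaw (deg) -> shares in tool axes from current state"""
    st=st or r.get_state()
    Rm=R.from_euler("xyz",[180,0,st["eef_rot"][2]],degrees=True).as_matrix()
    s=Rm.T@(np.array(p)-st["tcp_pos"])/.25
    dy=(yaw-st["eef_rot"][2]+90)%180-90
    print("tcp",st["tcp_pos"].round(4),"rot",st["eef_rot"].round(2),"t",round(st["time_s"],2))
    print("shares",s.round(4),"turn share (tool z down => -)",(-dy/60).round(4))
def snap(name,fn,box=None,k=1):
    st=r.get_state(); im=eyes.capture(name)[:,:,::-1]
    cv2.imwrite("pics/full_"+fn,im)
    if box: x0,y0,x1,y1=box; im=im[y0:y1,x0:x1]
    cv2.imwrite("pics/"+fn,cv2.resize(im,None,fx=k,fy=k,interpolation=cv2.INTER_CUBIC)); return st
E
python3 - <<'E'
from h import *
im=cv2.imread("pics/top0.png")[140:290,135:485]
cv2.imwrite("pics/top0c.png",cv2.resize(im,(798,342),interpolation=cv2.INTER_CUBIC))
for n,u,v,z in (("cup",424,231,.06),("box",281,203,.085),("lid",175,231,.016),("mug",366,247,.08),("bowl",381,198,.05)): print(n,at("top",u,v,z).round(3))
E
```

```text
cup [ 0.498 -0.386  0.06 ]
box [0.569 0.012 0.085]
lid [0.494 0.318 0.016]
mug [ 0.452 -0.221  0.08 ]
bowl [ 0.591 -0.268  0.05 ]
```

View pics/top0c.png

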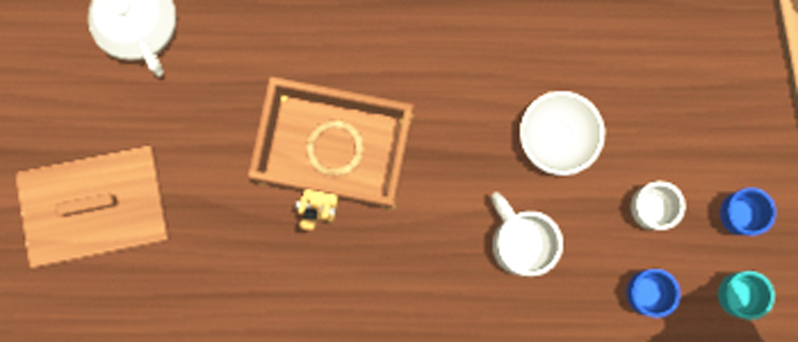

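The crop confirms it: the white handleless cup is at full-frame (423.6,230.4), with its blue and teal neighbours 85 mm away at −y and −x. So I'll close the fingers along a diagonal. Box corners and lid corners can be read from this crop too.

```bash
python3 - <<'E'
from h import *
F=lambda c,z:at("top",135+c[0]/2.28,140+c[1]/2.28,z)
print("cup",F((658,206),.06).round(4))
for n,cs,z in (("box",[(271,78),(412,104),(394,206),(250,181)],.085),("lid",[(17,173),(152,147),(167,240),(31,267)],.016)):
    P=np.array([F(c,z) for c in cs]); q=(P[0]+P[3]-P[1]-P[2])  # box +y direction (image left)
    print(n,P.mean(0).round(4),"yaw of x axis",np.degrees(np.arctan2(q[1],q[0]))-90,np.linalg.norm(P[0]-P[1]).round(3),np.linalg.norm(P[1]-P[2]).round(3))
print("lid bar",F((86,204),.046).round(4),"bar ends",F((57,208),.046),F((115,200),.046))
print("teal",F((748,295),.06),"blue",F((655,292),.06),F((749,211),.06))
c=F((658,206),.06)
move([c[0],c[1],.2],-123)
E
```

```text
cup [ 0.5    -0.3846  0.06  ]
box [0.5715 0.0132 0.085 ] yaw of x axis -9.630106192144353 0.174 0.125
lid [0.4957 0.3174 0.016 ] yaw of x axis 11.749924891029693 0.172 0.12
lid bar [0.4966 0.3159 0.046 ] bar ends [0.49132897 0.35109292 0.046     ] [0.50185669 0.28057997 0.046     ]
teal [ 0.39349634 -0.49119329  0.06      ] blue [ 0.39606535 -0.37867319  0.06      ] [ 0.49501355 -0.49588074  0.06      ]
tcp [ 0.1569 -0.6561  0.2258] rot [ 1.7993e+02 -1.0000e-02 -1.6655e+02] t 0.15
shares [-1.5873  0.737   0.1034] turn share (tool z down => -) -0.7259
```

View pics/wrist0.png

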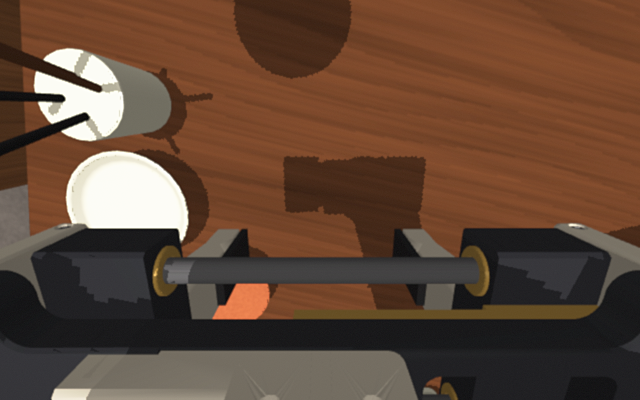

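The wrist view shows only the brush pot and bowl near the robot, and the tool's +x (camera side) faces the base. I'll turn the tool so the camera faces away from the clamp.

>>> step_arm(
  plan=[
    [-0.8,0.37,0.05,-0.7,80],
    [-0.8,0.37,0.05,-0.7,80],
    [-0.8,0.37,0.05,-0.7,80],
    [-0.8,0.37,0.05,-0.7,80],
    [-0.8,0.37,0.05,-0.7,80],
    [-0.8,0.37,0.05,-0.7,80],
    [-0.8,0.37,0.05,-0.7,80],
  ],
  newtons=15,
)

```text
time_s: 0.73
tcp_pos: [0.3326, -0.5177, 0.2138]
eef_rot: [180.0, 0.0, -124.0]
contact_force: [-0.0, 0.4, 0.2]
gripper_width: 0.0798
gripper_force: 0.0
```

```bash
python3 - <<'E'
from h import *
print(r.get_state()["joints"].round(1)); move([.5,-.3846,.2],-45)
E
```

```text
[-39.1  15.5  -8.3  -0.  -66.3   5.2]
tcp [ 0.3326 -0.5177  0.2138] rot [ 1.7999e+02  3.0000e-02 -1.2395e+02] t 0.73
shares [-0.8155 -0.2579  0.0551] turn share (tool z down => -) -1.3159
```

>>> step_arm(
  plan=[
    [-0.81,-0.26,0.0,-0.9,80],
    [-0.81,-0.26,0.0,-0.9,80],
    [-0.81,-0.26,0.0,-0.9,80],
    [-0.81,-0.26,0.0,-0.9,80],
    [-0.81,-0.26,0.0,-0.9,80],
    [-0.81,-0.26,0.0,-0.9,80],
    [-0.81,-0.26,0.0,-0.9,80],
    [-0.81,-0.26,0.0,-0.9,80],
    [-0.81,-0.26,0.0,-0.9,80],
  ],
)

```text
time_s: 1.48
tcp_pos: [0.4983, -0.3901, 0.2137]
eef_rot: [180.0, 0.0, -70.4]
contact_force: [-0.0, -0.2, 0.3]
gripper_width: 0.08
gripper_force: 0.0
```

```bash
python3 - <<'E'
from h import *
st=snap("wrist","w1.png"); print(st["tcp_pos"],st["eef_rot"])
E
```

```text
[ 0.49827855 -0.39006449  0.21368698] [ 1.79967138e+02  2.80403833e-02 -7.04343360e+01]
```

View pics/w1.png

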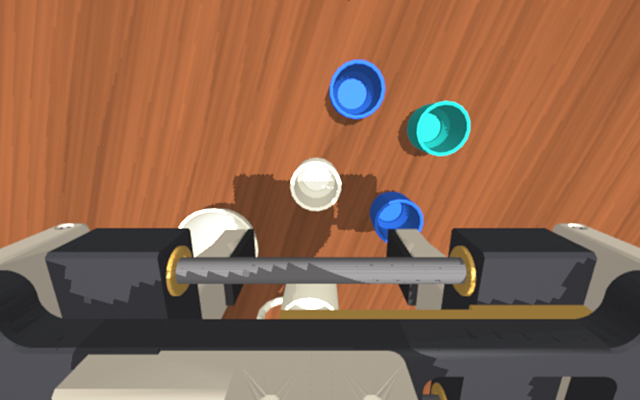

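The white cup is at (316,183) in the wrist view, with the blue cups at (357,88) and (397,215) and the teal one at (440,128).

```bash
python3 - <<'E'
from h import *
st=r.get_state()
p=at("wrist",316,183,.06,st); print(p.round(4))
move([(p[0]+.5)/2,(p[1]-.3846)/2,.026],st["eef_rot"][2])
E
```

```text
[ 0.503  -0.3916  0.06  ]
tcp [ 0.4981 -0.3903  0.2138] rot [ 1.7998e+02  2.0000e-02 -7.0710e+01] t 1.53
shares [-0.0038 -0.0155  0.751 ] turn share (tool z down => -) -0.0
```

>>> step_arm(
  plan=[
    [0.005,-0.015,0.55,0,80],
    [0.005,-0.015,0.55,0,80],
    [0.005,-0.015,0.55,0,80],
    [0.005,-0.015,0.55,0,80],
    [0.005,-0.015,0.751,0,80],
    [0.005,-0.015,0.751,0,80],
    [0.005,-0.015,0.751,0,80],
    [0.005,-0.015,0.751,0,40],
    [0.005,-0.015,0.751,0,40],
    [0.005,-0.015,0.751,0,40],
    [0.005,-0.015,0.751,0,40],
    [0.005,-0.015,0.751,0,40],
  ],
)

```text
time_s: 2.53
tcp_pos: [0.5037, -0.3905, 0.0283]
eef_rot: [-179.9, -0.1, -70.5]
contact_force: [0.8, 1.2, 5.4]
gripper_width: 0.0576
gripper_force: 15.0
```

>>> step_arm(
  plan=[
    [0,0,-0.1,0,40],
    [0,0,-0.3,0,40],
    [0,0,-0.45,-0.1,40],
    [0,0,-0.6,-0.2,40],
    [0,0,-0.7,-0.3,40],
    [0,0,-0.7,-0.4,40],
    [0,0,-0.7,-0.5,40],
    [0,0,-0.7,-0.5,40],
    [0,0,-0.7,-0.5,40],
  ],
)

```text
time_s: 3.28
tcp_pos: [0.502, -0.3897, 0.2014]
eef_rot: [-180.0, 0.0, -40.7]
contact_force: [-0.1, 0.2, -1.4]
gripper_width: 0.0583
gripper_force: 15.0
```

```bash
python3 - <<'E'
from h import *
move([.5715,.0132,.19],-9.63)
st=snap("wrist","w2.png",(200,140,440,320),3)
E
```

```text
tcp [ 0.502  -0.3897  0.2014] rot [-1.7999e+02  1.0000e-02 -4.0740e+01] t 3.28
shares [-0.8412 -1.4026  0.0457] turn share (tool z down => -) -0.5185
```

View pics/w2.png

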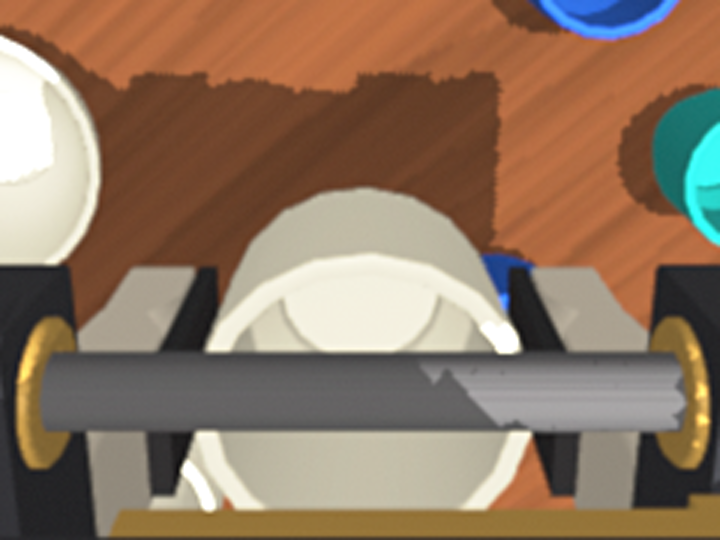

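The cup is held upright. Its far rim edge is at crop (365,253), which is full (321.7,224.3), and gives the cup's offset in the grip.

```bash
python3 - <<'E'
from h import *
st=r.get_state(); st["eef_rot"]=np.zeros(3); st["tcp_pos"]=np.zeros(3)  # tool frame
for z in (-.032,-.034): print(at("wrist",321.7,224.3,z,st).round(4))
E
```

```text
[ 0.0251  0.0018 -0.032 ]
[ 0.0259  0.0018 -0.034 ]
```

>>> step_arm(
  plan=[
    [-0.12,-0.2,0,-0.12,40],
    [-0.24,-0.4,0,-0.24,40],
    [-0.36,-0.6,0,-0.36,40],
    [-0.48,-0.8,0,-0.5,40],
    [-0.55,-0.92,0,-0.52,40],
    [-0.55,-0.92,0,-0.52,40],
    [-0.55,-0.92,0,-0.52,40],
  ],
)

```text
time_s: 3.92
tcp_pos: [0.5477, -0.122, 0.2012]
eef_rot: [-180.0, 0.0, -9.4]
contact_force: [0.2, -0.0, -1.0]
gripper_width: 0.0579
gripper_force: 15.0
```

```bash
python3 - <<'E'
from h import *
move([.5715,.0132,.19],-9.63)
st=snap("wrist","w3.png"); st2=snap("top","t3.png")
E
```

```text
tcp [ 0.5477 -0.122   0.2012] rot [-1.7997e+02  1.0000e-02 -9.4000e+00] t 3.92
shares [ 0.0058 -0.5491  0.0446] turn share (tool z down => -) 0.0039
```

View pics/w3.png

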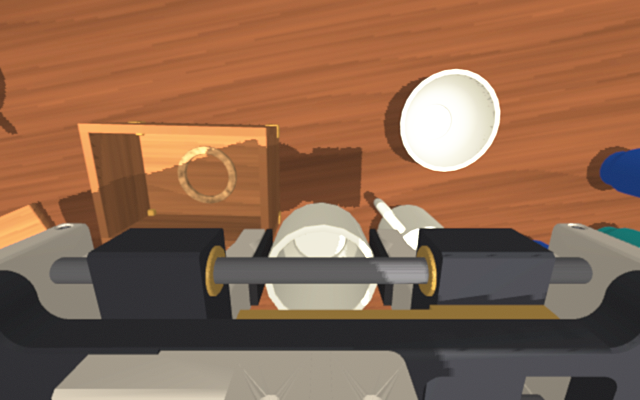

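The wrist view shows the cork ring centre at about (207,174), and the box's far rim corners at (79,124) and (278,125).

```bash
python3 - <<'E'
from h import *
st=r.get_state()
print("ring wrist",at("wrist",207,174,.016,st).round(4))
print("ring top",at("top",135+334/2.28,140+148/2.28,.016).round(4))
a=at("wrist",79,124,.085,st);b=at("wrist",278,125,.085,st);print(a,b,np.linalg.norm(a-b),np.degrees(np.arctan2((a-b)[1],(a-b)[0]))-90)
E
```

```text
ring wrist [0.5757 0.0129 0.016 ]
ring top [0.5729 0.0148 0.016 ]
[0.65021803 0.08854786 0.085     ] [ 0.61917497 -0.09541574  0.085     ] 0.18656440696428603 -9.578182793449429
```

>>> step_arm(
  plan=[
    [0.01,-0.14,0,0,40],
    [0.02,-0.28,0,0,40],
    [0.026,-0.42,0,0,40],
    [0.026,-0.52,0,0,40],
    [0.026,-0.556,0.1,0,40],
    [0.026,-0.556,0.2,0,40],
    [0.026,-0.556,0.28,0,40],
    [0.026,-0.556,0.28,0,40],
    [0.026,-0.556,0.28,0,40],
  ],
)

```text
time_s: 4.77
tcp_pos: [0.5757, 0.0094, 0.1305]
eef_rot: [179.9, 0.1, -9.5]
contact_force: [0.1, 0.8, -0.6]
gripper_width: 0.058
gripper_force: 15.0
```

```bash
python3 - <<'E'
from h import *
move([.5767,.0142,.036],-9.63)
st=snap("wrist","w4.png",(200,100,440,280),3)
E
```

```text
tcp [0.5757 0.0094 0.1305] rot [ 1.7989e+02  1.5000e-01 -9.4600e+00] t 4.77
shares [ 0.0007 -0.0196  0.3778] turn share (tool z down => -) 0.0029
```

View pics/w4.png

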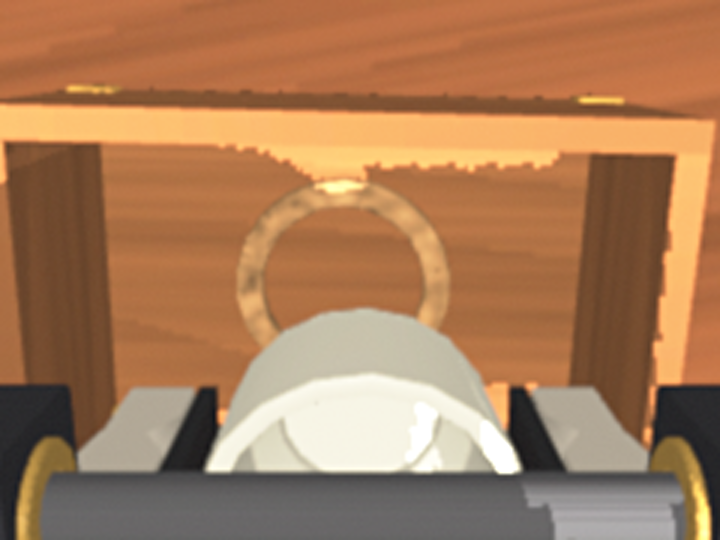

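The crop shows the ring's outer edges at columns 237 and 450 and its far edge at row 180. The cup is centred at column 365 with its far rim at row 375.

```bash
python3 - <<'E'
from h import *
st=r.get_state()
W=lambda c,z:at("wrist",200+c[0]/3,100+c[1]/3,z,st)
Rm=R.from_euler("xyz",st["eef_rot"],degrees=True).as_matrix()
T=lambda p:(Rm.T@(p-st["tcp_pos"])).round(4)
e=T(W((343,180),.016)); print("ring far",e,"-> centre x",e[0]-.036)
l,q=T(W((237,285),.016)),T(W((450,285),.016)); print(l,q,(l+q)/2)
c=T(W((365,375),st["tcp_pos"][2]+.033)); print("cup far rim",c,"-> x",c[0]-.029)
c=T(W((365,308),st["tcp_pos"][2]-.027+.012)); print("cup foot-flare far edge (z 12-20 up, r~25-28)",c)
# inner mouth corners: box square?
print(T(W((102,143),.085)),T(W((590,153),.085)))
E
```

```text
ring far [ 0.0332 -0.0047  0.1158] -> centre x -0.002799999999999997
[-0.002  -0.0403  0.1158] [-0.002   0.0309  0.1158] [-0.002  -0.0047  0.1158]
cup far rim [ 0.0244  0.0019 -0.033 ] -> x -0.0046
cup foot-flare far edge (z 12-20 up, r~25-28) [0.0208 0.0021 0.015 ]
[ 0.0522 -0.0606  0.0468] [0.0499 0.0561 0.0469]
```

>>> step_arm(
  plan=[
    [0.005,-0.024,0,0,40],
    [0.005,-0.024,0.05,0,40],
    [0.005,-0.024,0.1,0,40],
    [0.005,-0.024,0.15,0,40],
    [0.005,-0.024,0.2,0,40],
    [0.005,-0.024,0.25,0,40],
    [0.005,-0.024,0.29,0,40],
    [0.005,-0.024,0.32,0,40],
    [0.005,-0.024,0.345,0,40],
    [0.005,-0.024,0.36,0,40],
    [0.005,-0.024,0.365,0,40],
    [0.005,-0.024,0.37,0,40],
  ],
)

```text
time_s: 5.82
tcp_pos: [0.5789, 0.016, 0.039]
eef_rot: [-180.0, -0.0, -9.3]
contact_force: [0.1, -0.6, -1.4]
gripper_width: 0.0579
gripper_force: 15.0
```

>>> step_arm(
  plan=[
    [0,0,0.004,0,40],
    [0,0,0.008,0,40],
    [0,0,0.012,0,40],
    [0,0,0.015,0,40],
    [0,0,0.015,0,40],
  ],
)

```text
time_s: 6.23
tcp_pos: [0.5792, 0.0161, 0.0362]
eef_rot: [-180.0, -0.1, -9.3]
contact_force: [-2.0, 0.5, 7.7]
gripper_width: 0.0578
gripper_force: 15.0
```

>>> step_arm(
  plan=[
    [0,0,-0.006,0,40],
    [0,0,-0.006,0,66],
    [0,0,-0.006,0,80],
    [0,0,-0.006,0,80],
    [0,0,-0.006,0,80],
    [0,0,-0.05,0,80],
    [0,0,-0.15,0,80],
    [0,0,-0.3,0,80],
    [0,0,-0.45,0,80],
    [0,0,-0.6,0,80],
    [0,0,-0.6,0,80],
    [0,0,-0.6,0,80],
  ],
)

```text
time_s: 7.23
tcp_pos: [0.58, 0.0164, 0.1889]
eef_rot: [-179.8, -0.3, -9.3]
contact_force: [0.1, 0.5, -0.6]
gripper_width: 0.0801
gripper_force: 0.0
```

```bash
python3 - <<'E'
from h import *
move([.4962,.3165,.19],11.7)
st=snap("wrist","w5.png",(200,60,440,240),3)
E
```

```text
tcp [0.58   0.0164 0.1889] rot [-179.84   -0.32   -9.34] t 7.23
shares [-0.5258 -1.1301 -0.0044] turn share (tool z down => -) -0.3507
```

View pics/w5.png

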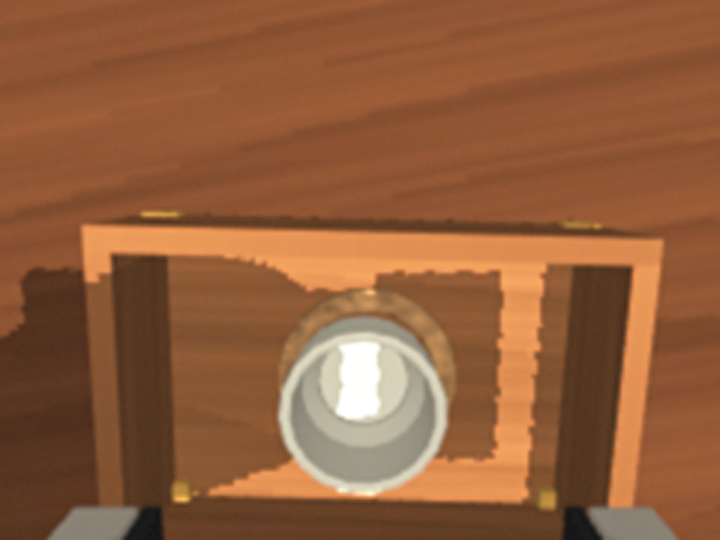

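The cup stands upright in the ring. Its rim spans columns 279–447 and rows 330–493, the ring spans columns 281–457 with its far edge at row 288, and the box's far corners are at (82,226) and (662,240).

```bash
python3 - <<'E'
from h import *
st=r.get_state()
W=lambda c,z:at("wrist",200+c[0]/3,60+c[1]/3,z,st)
Rm=R.from_euler("xyz",st["eef_rot"],degrees=True).as_matrix()
T=lambda p:(Rm.T@(p-st["tcp_pos"])).round(4)
for z in (.068,.076): print("cup",T(W((363,411.5),z)),"width",W((279,411),z)[1]-W((447,411),z)[1])
print("cup far/near",T(W((363,330),.068)),T(W((363,493),.068)))
print("ring far",T(W((369,288),.016))-[.036,0,0],"lr",(T(W((281,370),.016))+T(W((457,370),.016)))/2)
a,b=W((82,226),.085),W((662,240),.085); ang=np.arctan2((a-b)[1],(a-b)[0])-np.pi/2
m=(a+b)/2-.062*np.array([np.cos(ang),np.sin(ang),0]); print("box",m,np.degrees(ang),np.linalg.norm(a-b))
E
```

```text
cup [-0.0051  0.0018  0.1187] width 0.05613324313429127
cup [-0.0028  0.0018  0.1107] width 0.054513740775047684
cup far/near [0.0228 0.0018 0.1188] [-0.0346  0.0018  0.1187]
ring far [-0.0063  0.0042  0.1708] lr [-0.0028   0.0043   0.17075]
box [0.57202046 0.01424435 0.085     ] -10.707510732950375 0.17410195240057802
```

The cup is down in the ring. Next is the lid: its bar needs the fingers closing along lid x, so tool yaw is about −78. I'll grip high on the bar so the gripper body clears the clamp.

>>> step_arm(
  plan=[
    [-0.1,-0.2,-0.05,0.1,60],
    [-0.25,-0.5,-0.05,0.3,60],
    [-0.4,-0.85,-0.05,0.6,60],
    [-0.4,-0.85,-0.05,0.6,60],
    [-0.4,-0.85,-0.05,0.6,60],
    [-0.4,-0.85,-0.05,0.6,60],
    [-0.4,-0.85,-0.05,0.6,60],
    [-0.4,-0.85,-0.05,0.6,60],
    [-0.4,-0.85,-0.05,0.6,60],
  ],
  newtons=35,
)

```text
time_s: 8.03
tcp_pos: [0.5137, 0.2417, 0.1965]
eef_rot: [179.9, 0.0, -45.2]
contact_force: [-0.4, -0.2, 0.8]
gripper_width: 0.0599
gripper_force: 0.0
```

```bash
python3 - <<'E'
from h import *
move([.4962,.3165,.19],-78.3)
E
```

```text
tcp [0.5137 0.2417 0.1965] rot [ 1.7986e+02  1.0000e-02 -4.5250e+01] t 8.03
shares [-0.2618 -0.1611  0.0259] turn share (tool z down => -) 0.5508
```

>>> step_arm(
  plan=[
    [-0.262,-0.161,0,0.55,60],
    [-0.262,-0.161,0,0.55,60],
    [-0.262,-0.161,0,0.55,60],
    [-0.262,-0.161,0,0.55,60],
    [-0.262,-0.161,0,0.55,60],
    [-0.262,-0.161,0,0.55,60],
    [-0.262,-0.161,0,0.55,60],
  ],
)

```text
time_s: 8.62
tcp_pos: [0.4973, 0.3154, 0.1972]
eef_rot: [180.0, -0.0, -78.3]
contact_force: [-0.1, 0.4, 0.3]
gripper_width: 0.0601
gripper_force: 0.0
```

```bash
python3 - <<'E'
from h import *
st=snap("wrist","w6.png",(200,80,440,260),3); print(st["tcp_pos"],st["eef_rot"])
E
```

```text
[0.49734128 0.31544249 0.19717092] [ 1.79957069e+02 -3.28345680e-02 -7.82635997e+01]
```

View pics/w6.png

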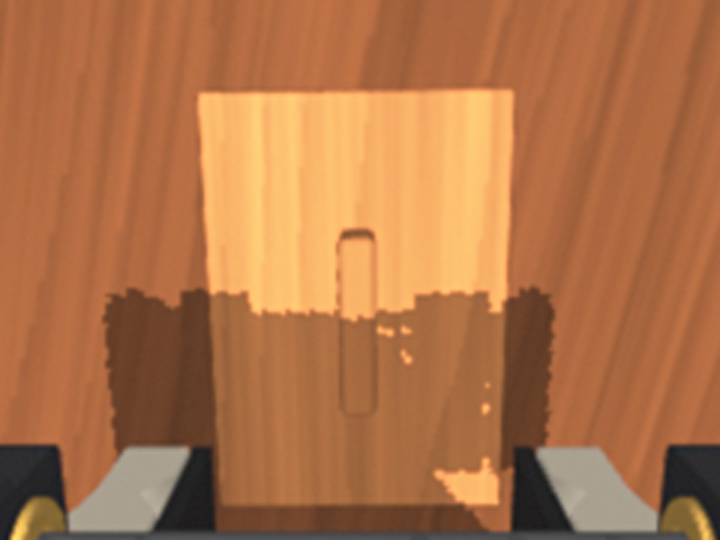

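The lid is square to the tool. The bar's top face spans crop columns 340–376 and rows 240–413, and the plate corners are at (199,93), (513,90), (499,506) and (218,506).

```bash
python3 - <<'E'
from h import *
st=r.get_state()
W=lambda c,z:at("wrist",200+c[0]/3,80+c[1]/3,z,st)
Rm=R.from_euler("xyz",st["eef_rot"],degrees=True).as_matrix()
T=lambda p:(Rm.T@(p-st["tcp_pos"])).round(4)
print("bar",T(W((358,326.5),.046)),T(W((358,240),.046)),T(W((358,413),.046)))
P=[T(W(c,.016)) for c in((199,93),(513,90),(499,506),(218,506))]; print(P,np.mean(P,0))
E
```

```text
bar [-0.0031 -0.0006  0.1513] [ 0.0294 -0.0005  0.1513] [-0.0376 -0.0006  0.1513]
[array([ 0.0812, -0.0613,  0.1813]), array([0.0823, 0.0586, 0.1814]), array([-0.0917,  0.061 ,  0.1813]), array([-0.0916, -0.062 ,  0.1812])] [-0.00495  -0.000925  0.1813  ]
```

>>> step_arm(
  plan=[
    [-0.016,-0.01,0.12,0,45],
    [-0.016,-0.01,0.25,0,45],
    [-0.016,-0.01,0.38,0,45],
    [-0.016,-0.01,0.5,0,45],
    [-0.016,-0.01,0.6,0,45],
    [-0.016,-0.01,0.66,0,45],
    [-0.016,-0.01,0.665,0,45],
    [-0.016,-0.01,0.665,0,5],
    [-0.016,-0.01,0.665,0,5],
    [-0.016,-0.01,0.665,0,5],
    [-0.016,-0.01,0.665,0,5],
    [-0.016,-0.01,0.665,0,5],
  ],
)

```text
time_s: 9.67
tcp_pos: [0.4991, 0.3217, 0.0325]
eef_rot: [-179.9, 0.1, -78.3]
contact_force: [-0.2, -0.2, -0.7]
gripper_width: 0.0173
gripper_force: 0.0
```

>>> step_arm(
  plan=[
    [0,0,0,0,5],
    [0,0,0,0,5],
    [0,0,0,0,5],
    [0,0,-0.05,0,5],
    [0,0,-0.15,0,5],
    [0,0,-0.25,0,5],
    [0,0,-0.35,0,5],
    [0,0,-0.45,0,5],
    [0,0,-0.55,0,5],
    [0,0,-0.6,0,5],
    [0,0,-0.6,0,5],
  ],
)

```text
time_s: 10.58
tcp_pos: [0.4998, 0.3223, 0.1848]
eef_rot: [-179.7, 0.2, -78.3]
contact_force: [-0.1, 0.5, -1.2]
gripper_width: 0.0139
gripper_force: 35.0
```

```bash
python3 - <<'E'
from h import *
move([.573,.0145,.19],-99.9)
st=snap("wrist","w7.png",(200,80,440,260),3)
E
```

```text
tcp [0.4998 0.3223 0.1848] rot [-179.73    0.18  -78.32] t 10.58
shares [ 1.2651 -0.0375 -0.0209] turn share (tool z down => -) 0.3596
```

View pics/w7.png

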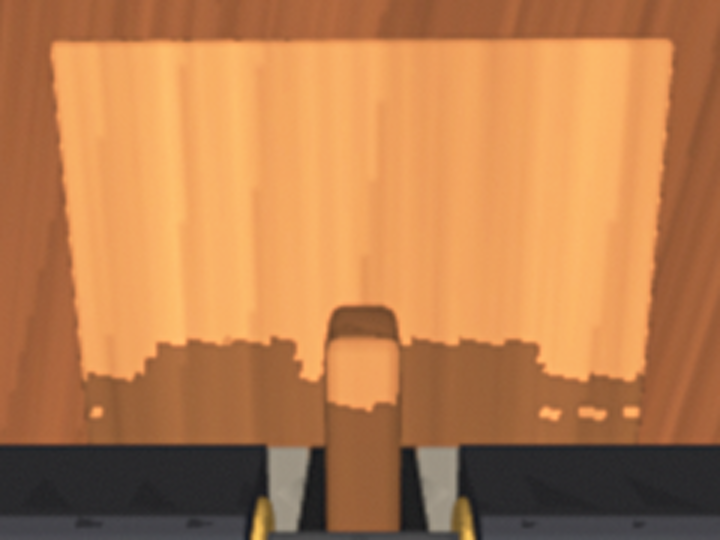

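I miscounted: that was the 11th picture viewed, one over the limit of 10. I won't view any more and will work from numbers. In it, the lid is held level, with its far corners at crop (53,42) and (672,39) and the bar end face at columns 328–398.

```bash
python3 - <<'E'
from h import *
st=r.get_state(); st["eef_rot"]=np.zeros(3); st["tcp_pos"]=np.zeros(3)
W=lambda c,z:at("wrist",200+c[0]/3,80+c[1]/3,z,st)
for z in (.0145,.0165):
    a,b=W((53,42),z),W((672,39),z); print("corners",a.round(4),b.round(4),"width",np.linalg.norm(a-b).round(4),"centre",((a+b)/2-[.087,0,0]).round(4))
c,d=W((88,430),.0155),W((642,430),.0155); print("near edge pts",c.round(4),d.round(4))
e=W((363,338),-.0135); print("bar end top",e.round(4),"centre x",(e[0]-.035).round(4))
E
```

```text
corners [ 0.0875 -0.0584  0.0145] [0.0881 0.06   0.0145] width 0.1184 centre [0.0008 0.0008 0.0145]
corners [ 0.0877 -0.0591  0.0165] [0.0882 0.0607 0.0165] width 0.1198 centre [0.0009 0.0008 0.0165]
near edge pts [ 0.0079 -0.0591  0.0155] [0.0078 0.0618 0.0155]
bar end top [ 0.0364  0.0008 -0.0135] centre x 0.0014
```

>>> step_arm(
  plan=[
    [0,-0.06,-0.08,0,5],
    [0.05,-0.16,-0.16,0.1,5],
    [0.12,-0.22,-0.2,0.2,5],
    [0.22,-0.22,-0.2,0.3,5],
    [0.34,-0.2,-0.2,0.37,5],
    [0.46,-0.18,-0.2,0.37,5],
    [0.58,-0.16,-0.2,0.37,5],
    [0.7,-0.14,-0.2,0.37,5],
    [0.8,-0.12,-0.2,0.37,5],
    [0.84,-0.12,-0.2,0.37,5],
    [0.84,-0.12,-0.2,0.37,5],
    [0.84,-0.12,-0.2,0.37,5],
  ],
)

```text
time_s: 11.63
tcp_pos: [0.57, 0.1212, 0.23]
eef_rot: [179.9, -0.0, -100.6]
contact_force: [0.1, 0.5, -1.4]
gripper_width: 0.0136
gripper_force: 35.0
```

```bash
python3 - <<'E'
from h import *
move([.5735,.016,.23],-100.7)
E
```

```text
tcp [0.57   0.1212 0.23  ] rot [ 1.7990e+02 -5.0000e-02 -1.0063e+02] t 11.63
shares [ 4.109e-01 -9.120e-02 -2.000e-04] turn share (tool z down => -) 0.0012
```

>>> step_arm(
  plan=[
    [0.08,-0.06,0,0,5],
    [0.18,-0.091,0,0,5],
    [0.28,-0.091,0,0,5],
    [0.37,-0.091,0,0,5],
    [0.411,-0.091,0.05,0,5],
    [0.411,-0.091,0.12,0,5],
    [0.411,-0.091,0.2,0,5],
    [0.411,-0.091,0.28,0,5],
    [0.411,-0.091,0.34,0,5],
    [0.411,-0.091,0.38,0,5],
    [0.411,-0.091,0.38,0,5],
    [0.411,-0.091,0.38,0,5],
  ],
)

```text
time_s: 12.63
tcp_pos: [0.574, 0.017, 0.1359]
eef_rot: [179.9, -0.0, -100.5]
contact_force: [-0.3, -0.0, -1.7]
gripper_width: 0.0133
gripper_force: 35.0
```

```bash
python3 - <<'E'
from h import *
move([.5735,.016,.1115],-100.7)
snap("wrist","w8.png"); snap("top","t8.png"); snap("scene","s8.png")
im=cv2.imread("pics/full_w8.png")[...,::-1].astype(int)
# edge rows along some columns in the wrist view (strong gradients)
for u in (230,270,300,340,380,420): 
    g=np.abs(np.diff(im[:240,u].sum(1))); print(u,[(int(v),int(g[v])) for v in np.where(g>60)[0]])
E
```

```text
tcp [0.574  0.017  0.1359] rot [ 1.7994e+02 -5.0000e-02 -1.0049e+02] t 12.63
shares [0.0044 0.0013 0.0976] turn share (tool z down => -) 0.0035
230 [(92, 63), (93, 103), (206, 121), (216, 64), (217, 114), (220, 115), (221, 63), (227, 109)]
270 [(92, 64), (93, 85), (195, 130), (227, 127), (228, 71)]
300 [(92, 92), (93, 85), (196, 131), (197, 61)]
340 [(92, 65), (195, 132), (228, 63)]
380 [(92, 100), (194, 130), (195, 61), (227, 125), (228, 77)]
420 [(92, 111), (185, 102), (186, 123), (188, 63), (189, 150), (204, 76), (227, 114), (228, 62)]
```

>>> step_arm(
  plan=[
    [0.004,0.001,0.02,0,5],
    [0.004,0.001,0.04,0,5],
    [0.004,0.001,0.055,0,5],
    [0.004,0.001,0.065,0,5],
    [0.004,0.001,0.07,0,5],
    [0.004,0.001,0.075,0,5],
    [0.004,0.001,0.08,0,5],
    [0.004,0.001,0.08,0,5],
  ],
)

```text
time_s: 13.45
tcp_pos: [0.5735, 0.0155, 0.1161]
eef_rot: [180.0, -0.0, -100.5]
contact_force: [0.1, 1.1, -2.5]
gripper_width: 0.0135
gripper_force: 35.0
```

>>> step_arm(
  plan=[
    [0,0,0.004,0,5],
    [0,0,0.008,0,5],
    [0,0,0.012,0,5],
    [0,0,0.015,0,5],
    [0,0,0.015,0,5],
  ],
)

```text
time_s: 13.87
tcp_pos: [0.5734, 0.0155, 0.1124]
eef_rot: [180.0, -0.0, -100.5]
contact_force: [0.4, 0.1, -1.9]
gripper_width: 0.0138
gripper_force: 35.0
```

>>> step_arm(
  plan=[
    [0,0,0.004,0,5],
    [0,0,0.008,0,5],
    [0,0,0.012,0,5],
    [0,0,0.012,0,5],
    [0,0,0.012,0,5],
  ],
)

```text
time_s: 14.28
tcp_pos: [0.5737, 0.0155, 0.1113]
eef_rot: [-179.9, 0.0, -100.5]
contact_force: [-6.5, 1.3, 11.4]
gripper_width: 0.0138
gripper_force: 35.0
```

Contact came at TCP z 0.1113, against 0.1115 expected at full seat (0.1175 if the plug were on the rim), so the lid is home. Releasing.

>>> step_arm(
  plan=[
    [0,0,-0.008,0,5],
    [0,0,-0.008,0,20],
    [0,0,-0.008,0,30],
    [0,0,-0.008,0,30],
    [0,0,-0.008,0,30],
    [0,0,-0.05,0,30],
    [0,0,-0.15,0,30],
    [0,0,-0.3,0,30],
    [0,0,-0.5,0,30],
    [0,0,-0.6,0,30],
    [0,0,-0.6,0,30],
    [0,0,-0.6,0,30],
  ],
)

```text
time_s: 15.28
tcp_pos: [0.5747, 0.0157, 0.263]
eef_rot: [-179.7, 0.2, -100.5]
contact_force: [-0.7, -0.8, -0.5]
gripper_width: 0.0301
gripper_force: 0.0
```

```bash
python3 - <<'E'
from h import *
st=snap("wrist","w9.png"); snap("top","t9.png"); print(st["tcp_pos"],st["eef_rot"])
im=cv2.imread("pics/full_w9.png")[...,::-1].astype(int)
for u in (260,290,350,380): 
    g=np.abs(np.diff(im[:235,u].sum(1))); print(u,[(int(v),int(g[v])) for v in np.where(g>60)[0]])
for v in (110,130,150):
    g=np.abs(np.diff(im[v].sum(1))); print("row",v,[(int(a),int(g[a])) for a in np.where(g>60)[0]])
# brass (yellow) blob in top view and scene view: clamp before
for fn in ("top0.png",):
    a=cv2.cvtColor(cv2.imread("pics/"+fn),cv2.COLOR_BGR2HSV)
    m=cv2.inRange(a,(20,110,120),(35,255,255)); m[:, :255]=0; m[:,300:]=0; ys,xs=np.where(m[215:250]); print(fn,len(xs),xs.min(),xs.max(),ys.min()+215,ys.max()+215)
    print(np.array([(x,y+215) for x,y in zip(xs,ys)]).tolist())
E
```

```text
[0.57473949 0.01574235 0.26303338] [-1.79709929e+02  1.50512410e-01 -1.00543592e+02]
260 [(227, 142), (228, 74)]
290 [(103, 122), (178, 129), (179, 70), (228, 100), (229, 64)]
350 [(10, 72), (103, 114), (178, 82), (179, 71), (227, 62), (228, 114)]
380 [(7, 61), (161, 117), (162, 117), (182, 82), (183, 70), (193, 151), (225, 77), (227, 117), (228, 71)]
row 110 [(23, 186), (24, 171), (266, 70), (267, 111), (376, 87), (377, 74)]
row 130 [(32, 174), (33, 165), (267, 82), (268, 123), (375, 93), (376, 83)]
row 150 [(41, 165), (42, 156), (268, 69), (269, 105), (374, 99), (375, 98)]
top0.png 74 266 282 223 239
[[269, 223], [270, 223], [271, 223], [268, 224], [269, 224], [271, 224], [272, 224], [273, 224], [274, 224], [275, 224], [276, 224], [268, 225], [277, 225], [278, 225], [279, 225], [280, 225], [281, 225], [267, 226], [268, 226], [269, 226], [270, 226], [282, 226], [267, 227], [269, 227], [270, 227], [271, 227], [282, 227], [267, 228], [269, 228], [271, 228], [279, 228], [282, 228], [271, 229], [272, 229], [273, 229], [274, 229], [275, 229], [276, 229], [277, 229], [279, 229], [280, 229], [281, 229], [268, 230], [274, 230], [277, 230], [279, 230], [281, 230], [266, 231], [268, 231], [277, 231], [279, 231], [266, 232], [267, 232], [276, 232], [277, 232], [276, 233], [276, 234], [278, 234], [277, 235], [267, 237], [268, 237], [269, 237], [270, 237], [267, 238], [268, 238], [269, 238], [270, 238], [271, 238], [272, 238], [268, 239], [269, 239], [270, 239], [271, 239], [272, 239]]
```

```bash
python3 - <<'E'
from h import *
st=r.get_state()
Rm=R.from_euler("xyz",st["eef_rot"],degrees=True).as_matrix()
for z in (.095,.101):
    l=[at("wrist",u,v,z,st) for u,v in((267,110),(269,150))]; q=[at("wrist",u,v,z,st) for u,v in((376.7,110),(374.7,150))]
    c=(at("wrist",322,103.5,z,st)); d=np.mean(l+q,0); print(z,"width",[np.linalg.norm(a-b).round(4) for a,b in zip(l,q)])
    x=Rm[:,0]; print(" centre",(c-.087*x).round(4)[:2], "edge yaw",np.degrees(np.arctan2(*( (l[0]+q[0]-l[1]-q[1])[[1,0]]))).round(2))
yb=np.radians(-10.6); P=np.array([.5735,.0155])-.084*np.array([np.cos(yb),np.sin(yb)]); print("pivot",P)
for u,v in((270,238),(267,238),(272,238)):
  for z in (.155,.165): 
    d=at("top",u,v,z)[:2]-P; print((u,v,z),"rel",(d@[np.cos(yb),np.sin(yb)]).round(4),(d@[-np.sin(yb),np.cos(yb)]).round(4))
t=P-.065*np.array([np.cos(yb),np.sin(yb)]); move([t[0],t[1],.25],-10.6)
E
```

```text
0.095 width [np.float64(0.1194), np.float64(0.1195)]
 centre [0.5709 0.014 ] edge yaw -100.49
0.101 width [np.float64(0.1172), np.float64(0.1173)]
 centre [0.571  0.0142] edge yaw -100.49
pivot [0.49093343 0.03095191]
(270, 238, 0.155) rel -0.0215 -0.0014
(270, 238, 0.165) rel -0.0219 -0.0024
(267, 238, 0.155) rel -0.023 0.0061
(267, 238, 0.165) rel -0.0233 0.0051
(272, 238, 0.155) rel -0.0205 -0.0064
(272, 238, 0.165) rel -0.0209 -0.0073
tcp [0.5731 0.0155 0.2596] rot [ 1.7999e+02  2.0000e-02 -1.0055e+02] t 15.38
shares [-0.0008  0.5946  0.0386] turn share (tool z down => -) -1.4992
```

Lid looks home and square: its apparent width matches that at plate height 0.095. The clamp tip is about 21 mm behind the pivot (≈1.95 rad) and in line. I'll move behind it with the fingers shut.

>>> step_arm(
  plan=[
    [0,0.12,0,-1,0],
    [0,0.25,0,-1,0],
    [0,0.4,0,-1,0],
    [0,0.52,0,-1,0],
    [0,0.595,0,-1,0],
    [0,0.595,0,-1,0],
    [0,0.595,0,-1,0],
    [0,0.595,0,-1,0],
    [0,0.595,0,-1,0],
    [0,0.595,0,-1,0],
    [0,0.595,0,-1,0],
  ],
)

```text
time_s: 16.3
tcp_pos: [0.4269, 0.0425, 0.2588]
eef_rot: [179.9, 0.0, -40.7]
contact_force: [0.8, 0.5, 0.3]
gripper_width: 0.0001
gripper_force: 0.0
```

>>> step_arm(
  plan=[
    [0,0,0,-0.5,0],
    [0,0,0,-0.5,0],
    [0,0,0,-0.5,0],
    [0,0,0,-0.5,0],
    [0,0,0,-0.5,0],
    [0,0,0,-0.5,0],
    [0,0,0,-0.5,0],
  ],
)

```text
time_s: 16.88
tcp_pos: [0.4272, 0.0426, 0.2593]
eef_rot: [180.0, 0.0, -10.8]
contact_force: [-1.0, 0.1, -0.3]
gripper_width: 0.0004
gripper_force: 0.0
```

```bash
python3 - <<'E'
from h import *
yb=np.radians(-10.6); P=np.array([.49093,.03095])
t=P-.065*np.array([np.cos(yb),np.sin(yb)]); move([t[0],t[1],.136],-10.6)
st=r.get_state(); print(st["joints"].round(1),st["gripper_width"])
E
```

```text
tcp [0.4272 0.0426 0.2593] rot [ 1.7997e+02  3.0000e-02 -1.0820e+01] t 16.88
shares [-0.0009 -0.001   0.4932] turn share (tool z down => -) -0.0036
[ 32.2  -4.8 -25.1  -0.  -69.7  47. ] 0.0004271153143361338
```

>>> step_arm(
  plan=[
    [0,0,0.12,0,0],
    [0,0,0.24,0,0],
    [0,0,0.36,0,0],
    [0,0,0.45,0,0],
    [0,0,0.493,0,0],
    [0,0,0.493,0,0],
    [0.04,0,0.493,0,0],
    [0.08,0,0.493,0,0],
    [0.12,0,0.493,0,0],
    [0.16,0,0.493,0,0],
    [0.2,0,0.493,0,0],
    [0.2,0,0.493,0,0],
  ],
)

```text
time_s: 17.88
tcp_pos: [0.4787, 0.0334, 0.1365]
eef_rot: [-180.0, -0.0, -10.6]
contact_force: [0.4, -0.1, 1.0]
gripper_width: 0.0004
gripper_force: 0.0
```

>>> step_arm(
  plan=[
    [0.03,0,0,0,0],
    [0.06,0,0,0,0],
    [0.09,0,0,0,0],
    [0.11,0,0,0,0],
    [0.13,0,0.004,0,0],
    [0.15,0,0.014,0,0],
    [0.17,0,0.026,0,0],
    [0.186,0,0.042,0,0],
    [0.196,0,0.056,0,0],
    [0.2,0,0.07,0,0],
    [0.2,0,0.08,0,0],
    [0.2,0,0.088,0,0],
  ],
)

```text
time_s: 18.88
tcp_pos: [0.5264, 0.0245, 0.1143]
eef_rot: [-180.0, -0.1, -10.5]
contact_force: [1.1, -0.1, 2.1]
gripper_width: 0.0007
gripper_force: 0.8
```

>>> step_arm(
  plan=[
    [0,0,0.004,0,0],
    [0,0,0.008,0,0],
    [0,0,0.012,0,0],
    [0,0,0.014,0,0],
    [0,0,0.014,0,0],
  ],
)

```text
time_s: 19.3
tcp_pos: [0.5263, 0.0246, 0.1132]
eef_rot: [-180.0, -0.1, -10.5]
contact_force: [-5.7, 1.0, 19.6]
gripper_width: 0.0003
gripper_force: 9.7
```

There is firm contact at z 0.1132, and the closed arm's top should be at 0.113. I'll retreat upward and check with numbers.

>>> step_arm(
  plan=[
    [0,0,-0.05,0,0],
    [0,0,-0.15,0,0],
    [0,0,-0.3,0,0],
    [0,0,-0.45,0,0],
    [-0.1,0,-0.6,0,0],
    [-0.2,0,-0.6,0,0],
    [-0.2,0,-0.6,0,0],
    [-0.2,0,-0.6,0,0],
  ],
)

```text
time_s: 19.97
tcp_pos: [0.4757, 0.0339, 0.262]
eef_rot: [-179.9, -0.1, -10.5]
contact_force: [-0.1, 0.4, 0.4]
gripper_width: 0.0004
gripper_force: 0.0
```

```bash
python3 - <<'E'
from h import *
st=snap("wrist","w10.png"); snap("scene","s10.png")
print(st["tcp_pos"],st["eef_rot"],st["contact_force"])
# lid edges in wrist view: colour of plate; estimate lid quad by hue/brightness threshold
im=cv2.imread("pics/full_w10.png")
g=cv2.cvtColor(im,cv2.COLOR_BGR2GRAY).astype(int)
for v in (100,130,160): d=np.abs(np.diff(g[v])); print(v,[(int(a),int(d[a])) for a in np.where(d>25)[0]])
for u in (230,280,400): d=np.abs(np.diff(g[:225,u])); print("col",u,[(int(a),int(d[a])) for a in np.where(d>25)[0]])
# expected clamp tip pixel in scene view for closed / 0.3 rad, and brass pixels
m=eyes.camera_model("scene"); f,cx,cy=K(m); yb=np.radians(-10.6)
def proj(p): q=(m["world_to_cam"]@np.append(p,1))[:3]; return (cx+f*q[0]/-q[2], cy-f*q[1]/-q[2])
for th in (0,.2,1.95):
    for L in(0,57): 
        x=-.084+L/1000*np.cos(th); print(th,L,np.round(proj([.573+x*np.cos(yb),.0153+x*np.sin(yb),.109+L/1000*np.sin(th)]),1))
for fn in ("scene0.png","full_s10.png"):
    a=cv2.cvtColor(cv2.imread("pics/"+fn),cv2.COLOR_BGR2HSV); mk=cv2.inRange(a[180:230,345:395],(20,110,100),(35,255,255)); ys,xs=np.where(mk); print(fn,len(xs),xs.min()+345,xs.max()+345,ys.min()+180,ys.max()+180)
# bystanders unchanged?
d=cv2.absdiff(cv2.imread("pics/scene0.png"),cv2.imread("pics/full_s10.png")).max(2)
for n,(u,v) in dict(mug=(329,172),bowl=(287,183),teapot=(362,313)).items(): print(n,np.median(d[v-12:v+12,u-12:u+12]),np.mean(d[v-12:v+12,u-12:u+12]))
E
```

```text
[0.47565034 0.03388672 0.26195958] [-1.79885062e+02 -1.10826800e-01 -1.04845587e+01] [-0.05761475  0.43914758  0.37672513]
100 [(241, 27), (242, 33), (296, 28), (298, 28), (316, 29), (318, 27), (400, 42)]
130 [(244, 46), (311, 43), (312, 31), (313, 45), (327, 29), (398, 39), (480, 51), (481, 35), (490, 27), (491, 32), (501, 40), (502, 32), (513, 33), (514, 39), (523, 34), (557, 61), (558, 48)]
160 [(219, 33), (303, 37), (304, 35), (322, 31), (328, 40), (336, 48), (337, 31), (350, 27), (461, 27), (470, 52), (502, 88), (518, 38), (562, 84), (566, 52), (567, 91)]
col 230 [(144, 31)]
col 280 [(29, 47), (146, 48), (147, 38), (200, 28)]
col 400 [(28, 36), (29, 28)]
0 0 [373.9 200.5]
0 57 [356.6 206.3]
0.2 0 [373.9 200.5]
0.2 57 [357.2 203.2]
1.95 0 [373.9 200.5]
1.95 57 [381.8 184.1]
scene0.png 51 345 382 184 227
full_s10.png 51 356 373 195 207
mug 2.0 2.529513888888889
bowl 1.0 1.5434027777777777
teapot 0.0 0.515625
```

In the scene view the clamp tip is at (356,207), which matches the closed angle. The height at which the pad stopped confirms that the lid is home, and the bystanders are unmoved. Handing in.

```bash
python3 -c "
from plant import workorder
print(workorder.close_job())"
```

```text
the job is handed in; nothing more can be done
None
```

The job is handed in at about 20 s of the 67 s: the cup is in the cork ring, the lid is home and the clamp is closed by my measurements, but no verdict came back, and I viewed 11 pictures, one over the limit of 10.

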